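Rock the stop block out of the packing jig

TASK

One lane of the chocolate packing jig holds a long bar, the other a single praline: grip the stop block of the bar's lane by its tab, rock it from side to side across the lanes while easing it up until its tight socket lets go, and finish still holding it upright straight over its socket, about one to three centimetres clear of the stop head. Do not drag it straight out, for that lifts the whole stop head off its dowels, which must not happen. Leave the other block fully home and the chocolates, bowl and spatula where they are.

Things in the scene. Friction and masses are not known exactly. Their poses are not given: they have to be found in the camera images.
- jig: Fixed jig: white plate 300 (x, along lanes) x 340 (y) x 12 mm, origin at the centre of its underside, on the bench. Lanes along x at y = +65 (left) and -65 mm, between steel rails 16 mm high. Across it a dark steel stop head, 70 (x) x 270 (y) x 40 mm high, centred at x = -50 mm, top 52 mm above the bench, a socket at each lane's end. Dowels at x = -50, y = +-118 mm stand 8 mm above it.
- head (a joint): How far the stop head has lifted off the white plate, m; 0 is home. It sits on its dowels by weight alone (3.2 kg): an upward pull of about 30 N lifts it; it cannot move sideways.
- socket_left (a point): Centre of the left socket's mouth, level with the stop head's top, 52 mm above the bench; the jig's axes. Opening 34 (x) x 56 mm (y), 40 mm deep to the white plate. On each y side a round sprung brass nose, 28 mm above the plate (12 mm below the mouth), grips the block's y face. A straight pull needs 43 to 60 N; after 28 mm of rise the block is free of the noses.
- socket_right (a point): Centre of the right socket's mouth; same as the left. Rocked about the jig's x axis the block pivots on one nose while its other side slides up: leans of about 0.14 rad each way (walls allow 0.2), rising about 4 mm per swing from side to side, walk it out; some 15 N sideways at the tab is enough. It stays where left on the way.
- block_left: White plastic stop block in the left (+y) socket, like the other: body 30 (x) x 44 (y) x 60 mm high; centred on it an upright grip tab 16 (x) x 26 (y) x 66 mm high; 126 mm tall, 0.14 kg. Origin: centre of its underside, z up, axes as the jig's; home, the underside is on the white plate, 12 mm above the bench.
- block_right: White plastic stop block in the right (-y) socket, like the other: body 30 (x) x 44 (y) x 60 mm high; centred on it an upright grip tab 16 (x) x 26 (y) x 66 mm high; 126 mm tall, 0.14 kg. Origin: centre of its underside, z up, axes as the jig's; home, the underside is on the white plate, 12 mm above the bench.
- block_left_top (a point): Centre of the top of the left block's tab, 126 mm above its underside.
- block_right_top (a point): Centre of the top of the right block's tab, 126 mm above its underside.
- bar: Long dark chocolate bar with four raised segments, 95 mm by 30 mm by 16 mm, lying along one of the lanes on the white plate, beyond the stop head. Origin: centre of its underside. Its lane says which block to take.
- praline: Single dark praline, 32 mm by 26 mm by 18 mm, on the white plate in the other lane. Origin: centre of its underside.
- bowl: Small white bowl, 110 mm across, 50 mm high, on the bench at one side. Origin: centre of its underside.
- spatula: Spatula with a black handle and copper blade lying on the bench at the other side, about 0.25 m long. Origin on its underside.
Mind the look-alikes: they are no part of the job. What is shaped like the block_right but orange or red is not meant. Leave any blue or brown look-alike of the block_left alone.

How it is judged:
By the outcome, as a careful person would: the job done as asked, in the order asked, and still so for the second after the job is handed in, while the arm keeps its last pose, push and grip.
It also fails if it takes over 48 s, if anything falls off the work surface, if the arm or the gripper's body presses on something with over 40 N, if the wrist force passes 120 N, or if a joint passes its speed limit or range.

ROBOT

A 7-joint arm with a two-finger parallel gripper is mounted at the origin on the work surface. World frame = base frame: x ahead of the robot, y to its left, z up, the work surface at z = 0. Lengths are in m, angles in rad, forces in N, time in s.
With the tool pointing down it reaches from about 0.4 to 0.875 m from the base axis. Payload 19.3 kg.
Tool frame: the origin (TCP) lies at the very end of the fingers, on their centre line; the grasp point (between the pads) lies 19 mm behind it; z points along the fingers, y is the direction in which the jaws open and shut (so a half turn about z gives the same grasp; the last joint's range is limited). The gripper opens to 85 mm and grips with 20 to 120 N. Pads are 22 mm wide; open, the fingers measure 114 mm over their backs; the gripper's body (76 mm by 85 mm) begins 54 mm behind the grasp point. The pads swing forward as they close: fully open they stand 13 mm farther back than shut.
Start: joints at [-1.238, 0.521, -0.036, 1.599, 0.021, 1.021, -0.113], TCP at [0.245, 0.575, 0.231] pointing down, gripper open.
Joint ranges: [-2.91, 2.91], [-0.3, 2.13], [-1.5, 1.42], [0.17, 2.43], [-1.26, 4.41], [0.16, 1.93], [-2.52, 2.52]. Speed limits (rad/s): [1.89, 1.89, 2.39, 2.39, 3.01, 3.01, 3.01].

INTERFACE

Orientations are given as a 3x3 rotation matrix whose columns are the frame's x, y, z axes.
In Python, from plant import get_obs, camera, hand_in gives the robot as it stands. The module is installed in compiled form; this text tells all that it offers.
- The arm moves only by the tool apply_moves, never from a script. Its argument "rows" is a list of rows, each a list of 7 numbers: the turn, a rotation vector about the tool's x, y, z in rad, then the shift along the tool's x, y, z in m, then the gripper command: -1 is shut, 1 is fully open, values between are in proportion. In form: [[ax, ay, az, x, y, z, gripper], ...]. A call has 1 to 12 rows; each row is the pose to reach, as a shift and turn from the pose commanded when the call began, along the tool's axes at that moment; what a row does not reach only later rows make up. A row lasts 1/12 s, in which the tool goes at most 41.7 mm and 7.16 degrees, less where a joint would pass 70% of its speed; a pose out of reach is approached as far as the arm can. A call with a gripper value outside its range is refused whole. The fingers move at their own pace and stop on an object; "newtons" is the grip in N (left out, the last holds). Time passes only in rows, so rows that repeat a pose let the fingers close. It gives the time, the measured TCP pose, the force and the opening at its end, in the units of the state.
- get_obs(): the state, without advancing time (a new reading comes with each control period).
- camera(name): name is "scene" or "side" or "wrist"; returns a dict with "pixels" (384x512x3 uint8, blue, green, red), "fx", "fy", "cx", "cy" (pixels), "dist" ([k1, k2, p1, p2, k3] as OpenCV has them; the pictures are not rectified), "rvec" (rotation vector, rad) and "tvec" (3), from world to camera coordinates, as OpenCV has them; the wrist camera has in their place "hand_eye" (4x4, takes a point from camera to tool coordinates, whose origin is the TCP and whose axes are the flange's). Camera axes: x right, y down, z forward; pixel columns grow to the right and rows downward; lengths in m; the calibration is good to about 2 mm. A picture is of the moment at which its call begins: read the wrist's pose just before it. There is no depth.
- hand_in(): hands the job in, once; it reports no verdict.
The state is a dict: "time_s": time; "joint_positions": joint angles; "qvel": joint speeds; "tau": joint torques, N m; "eef_pos": TCP position; "orientation": TCP orientation; "ft_force": force on the tool from outside, world axes, zero at the start; "moment": the same for the moment, N m; "width": finger opening in m.
Only numpy, scipy, OpenCV 4.12 (cv2) and the standard library are available. Lean on these libraries where they do the work, as an engineer would, in place of code of your own. Each camera call takes 0.05 s, during which the arm holds its last target.

## Working session

There is one attempt and no reset: what is moved stays moved. The work goes in short steps, Python scripts to look and compute and a tool call to move; the robot and the scene stay as the last step left them, time stands still between calls to the robot, and variables do not carry over. Pictures are saved under pics/ and viewed, and the job is handed in when it is done.

Besides the shell and the picture viewer there is one more tool, called after ">>>" as name(argument=value, ...), one argument or row to a line, values as JSON. apply_moves: Moves the arm, as the interface text tells. Its arguments: {"type":"object","properties":{"rows":{"type":"array"},"newtons":{"type":"number"}},"required":["rows"]}

```bash
mkdir -p pics
cat > h.py <<'E'
import numpy as np, cv2
from plant import get_obs, camera, hand_in
def snap(n,f):
    c=camera(n); cv2.imwrite(f'pics/{f}.png',c['pixels']); np.save(f'pics/{f}.npy',{k:v for k,v in c.items()},allow_pickle=True); return c
def load(f): return np.load(f'pics/{f}.npy',allow_pickle=True).item()
def K(c): return np.array([[c['fx'],0,c['cx']],[0,c['fy'],c['cy']],[0,0,1.]]),np.array(c['dist'],float)
def ray(c,uv):
    k,d=K(c); p=cv2.undistortPoints(np.array([[uv]],float),k,d)[0,0]
    R=cv2.Rodrigues(np.array(c['rvec'],float))[0]; t=np.array(c['tvec'],float).ravel()
    return -R.T@t, R.T@np.array([p[0],p[1],1.])
def onz(c,uv,z):
    o,d=ray(c,uv); return o+d*(z-o[2])/d[2]
def proj(c,P):
    k,d=K(c); return cv2.projectPoints(np.array(P,float).reshape(-1,1,3),np.array(c['rvec'],float),np.array(c['tvec'],float),k,d)[0].reshape(-1,2)
E
python3 - <<'E'
from h import *
np.set_printoptions(precision=4,suppress=True)
o=get_obs()
for k,v in o.items(): print(k,np.array(v))
for n in('scene','side','wrist'): snap(n,n+'0')
E
```

```text
time_s 0.0
joint_positions [-1.2382  0.522  -0.0363  1.6     0.0212  1.0211 -0.1128]
qvel [-0.0012  0.     -0.0001  0.0003  0.0002  0.0001 -0.0007]
tau [ -0.0012 -92.7098   1.9786 -36.9934   0.0177   0.0079  -0.0001]
eef_pos [0.2449 0.5747 0.2307]
orientation [[-0.92    0.392  -0.0003]
 [ 0.392   0.92   -0.0011]
 [-0.0001 -0.0011 -1.    ]]
ft_force [-0.5958  0.2181 -0.5238]
moment [ 0.0273  0.0052 -0.0003]
width 0.08542421625960014
```

View pics/scene0.png

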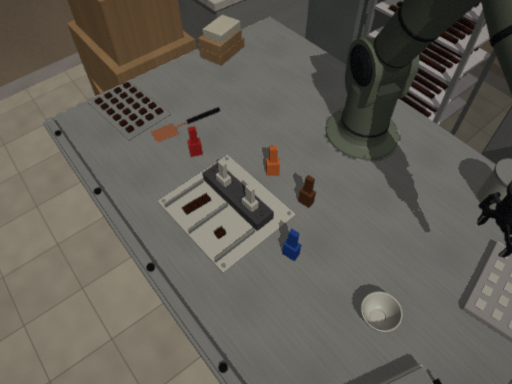

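View pics/side0.png

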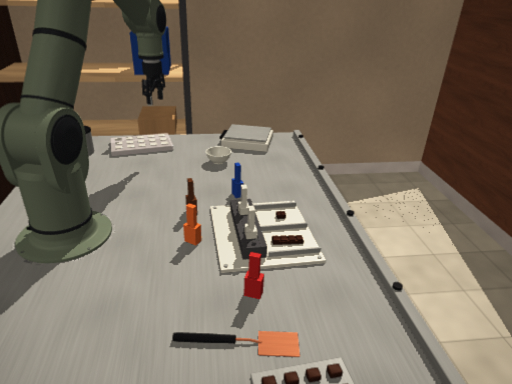

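View pics/wrist0.png

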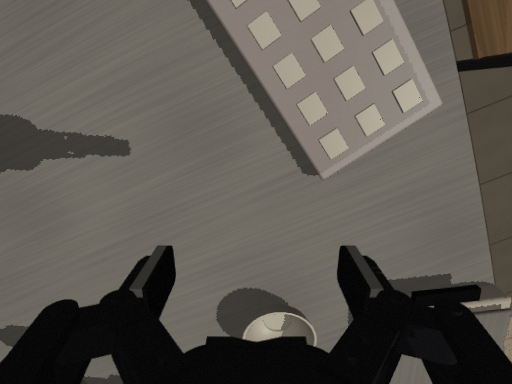

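The scene view shows the white blocks at about (223,175) and (250,197). The bar is at (197,203), in line with the first, and the praline is at (220,232). The look-alikes are red (194,143), orange (273,160), brown (308,190) and blue (291,245). Next I'll measure the jig.

Run:
```python
from h import *
c=load('scene0'); im=c['pixels'][130:280,140:310]; cv2.imwrite('pics/sc_crop.png',cv2.resize(im,None,fx=4.6,fy=4,interpolation=cv2.INTER_CUBIC)[:600])
cv2.imwrite('pics/sc_crop.png',cv2.resize(im,None,fx=4,fy=4,interpolation=cv2.INTER_CUBIC))
c=load('side0'); im=c['pixels'][150:290,170:340]; cv2.imwrite('pics/si_crop.png',cv2.resize(im,None,fx=4,fy=4,interpolation=cv2.INTER_CUBIC))
```

```text
(no output)
```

View pics/sc_crop.png

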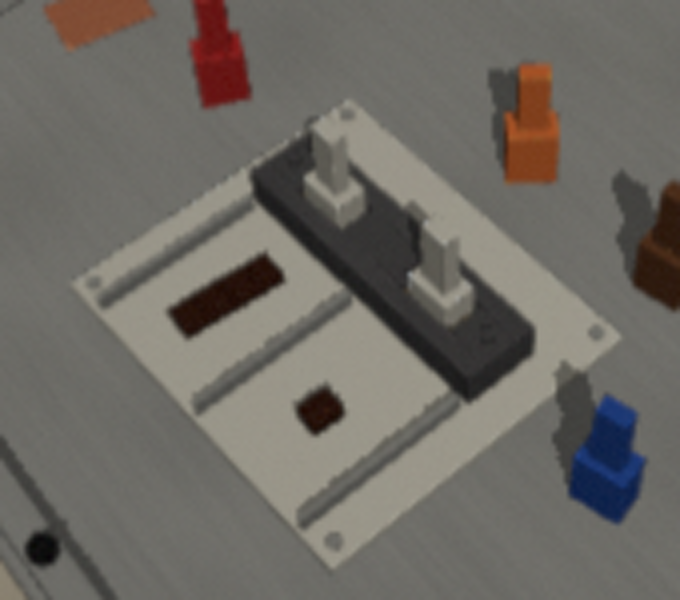

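View pics/si_crop.png

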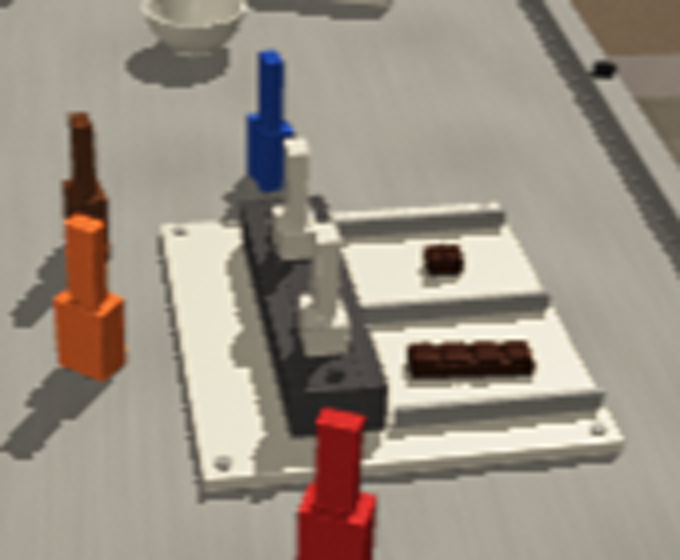

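```bash
cat > jig.py <<'E'
from h import *
np.set_printoptions(precision=4,suppress=True)
c=load('scene0'); s=load('side0')
f=lambda p:np.array([p[0]/4+140,p[1]/4+130]); g=lambda p:np.array([p[0]/4+170,p[1]/4+150])
A,B,C,D=[onz(c,f(p),.012) for p in((350,98),(622,337),(333,568),(72,286))]
if __name__=='__main__':
    print(A,B,C,D); print([np.linalg.norm(q) for q in(A-B,B-C,C-D,D-A)])
    # side: corners
    a2,b2,c2,d2=[onz(s,g(p),.012) for p in((200,487),(160,228),(500,204),(622,440))]
    print(a2,b2,c2,d2)
    # tops of tabs
    for nm,p,q in(('bar',(329,125),(325,232)),('pral',(439,226),(296,145))):
        print(nm,onz(c,f(p),.138),onz(s,g(q),.138))
        o1,e1=ray(c,f(p));o2,e2=ray(s,g(q))
        t=np.linalg.lstsq(np.stack([e1,-e2],1),o2-o1,rcond=None)[0]
        print('  tri',(o1+e1*t[0]+o2+e2*t[1])/2,np.linalg.norm(o1+e1*t[0]-o2-e2*t[1]))
    ctr=(A+B+C+D)/4; x=(C+D-A-B); x/=np.linalg.norm(x); yaw=np.arctan2(x[1],x[0]); print(ctr,'yaw',yaw)
    y=np.array([-x[1],x[0],0])
    for sy in(1,-1): 
        P=ctr-.05*x+sy*.065*y; P[2]=.138; print(sy,P,proj(c,P),proj(s,P), (proj(c,P)[0]-[140,130])*4,(proj(s,P)[0]-[170,150])*4)
    print('bar',onz(c,f((227,295)),.028),'pral',onz(c,f((320,408)),.03))
E
python3 jig.py
```

```text
[ 0.4647 -0.22    0.012 ] [0.4487 0.1187 0.012 ] [0.7449 0.1344 0.012 ] [ 0.7636 -0.2004  0.012 ]
[np.float64(0.33915717590375843), np.float64(0.2966983434735743), np.float64(0.33528819796604403), np.float64(0.29956622878720046)]
[ 0.4638 -0.2287  0.012 ] [0.4489 0.1108 0.012 ] [0.752  0.1283 0.012 ] [ 0.765  -0.2053  0.012 ]
bar [ 0.5555 -0.1139  0.138 ] [ 0.5603 -0.1116  0.138 ]
  tri [ 0.5582 -0.1129  0.1396] 0.0038926893649817995
pral [0.5506 0.0162 0.138 ] [0.5542 0.0194 0.138 ]
  tri [0.5527 0.0171 0.1397] 0.0024969127602956667
[ 0.6055 -0.0418  0.012 ] yaw 0.059237748819151954
1 [0.5517 0.0201 0.138 ] [[250.275 187.516]] [[243.1958 186.1637]] [441.1001 230.0638] [292.7833 144.6549]
-1 [ 0.5594 -0.1097  0.138 ] [[222.03   162.6739]] [[250.8525 207.6595]] [328.1199 130.6955] [323.4099 230.6379]
bar [ 0.6742 -0.1023  0.028 ] pral [0.6784 0.0298 0.03  ]
```

The bar lies at jig y = -65, so block_right is the one to take. Its tab top is at about (0.558, -0.112, 0.138), and the height triangulates to 0.1396 against 0.138 expected. Jig yaw is about 0.057. The candidate pixels are white (223,162) with the bar (chosen), white (250,187) with the praline, and red, orange, brown and blue (not meant); the close crop above confirms the choice. Moving to hover.

>>> apply_moves(
  rows=[
    [0,0,-0.46,-0.557,-0.509,-0.02,1],
    [0,0,-0.46,-0.557,-0.509,-0.02,1],
    [0,0,-0.46,-0.557,-0.509,-0.02,1],
    [0,0,-0.46,-0.557,-0.509,-0.02,1],
    [0,0,-0.46,-0.557,-0.509,-0.02,1],
    [0,0,-0.46,-0.557,-0.509,-0.02,1],
    [0,0,-0.46,-0.557,-0.509,-0.02,1],
    [0,0,-0.46,-0.557,-0.509,-0.02,1],
    [0,0,-0.46,-0.557,-0.509,-0.02,1],
    [0,0,-0.46,-0.557,-0.509,-0.02,1],
    [0,0,-0.46,-0.557,-0.509,-0.02,1],
    [0,0,-0.46,-0.557,-0.509,-0.02,1],
  ],
)

```text
time_s: 1.15
eef_pos: [0.4526, 0.1181, 0.2447]
orientation: [[-0.998, -0.057, 0.0], [-0.057, 0.998, 0.0], [-0.0, 0.0, -1.0]]
ft_force: [1.5, 0.9, 0.7]
width: 0.0856
```

>>> apply_moves(
  rows=[
    [0,0,0,-0.09,-0.225,0,1],
    [0,0,0,-0.09,-0.225,0,1],
    [0,0,0,-0.09,-0.225,0,1],
    [0,0,0,-0.09,-0.225,0,1],
    [0,0,0,-0.09,-0.225,0,1],
    [0,0,0,-0.09,-0.225,0,1],
    [0,0,0,-0.09,-0.225,0,1],
    [0,0,0,-0.09,-0.225,0,1],
    [0,0,0,-0.09,-0.225,0,1],
    [0,0,0,-0.09,-0.225,0,1],
  ],
)

```text
time_s: 1.98
eef_pos: [0.5547, -0.0982, 0.2445]
orientation: [[-0.998, -0.059, -0.0], [-0.059, 0.998, 0.0], [0.0, 0.0, -1.0]]
ft_force: [-0.2, 1.0, 0.2]
width: 0.0854
```

Run:
```python
from h import *
np.set_printoptions(precision=4,suppress=True)
o=get_obs(); c=camera('wrist'); c['eef']=o['eef_pos'];c['R']=o['orientation']
np.save('pics/w1.npy',c,allow_pickle=True); cv2.imwrite('pics/w1.png',c['pixels'])
print(o['eef_pos'],o['joint_positions'],o['ft_force']); print(np.array(c['hand_eye']),c['fx'],c['cx'],c['cy'])
```

```text
[ 0.5547 -0.0982  0.2445] [-0.0202  0.4115  0.1229  1.7562 -0.0597  0.9777  1.7553] [-0.2296  0.952   0.1561]
[[ 0.0003 -0.9486 -0.3165  0.0822]
 [ 1.      0.0001  0.0007  0.0005]
 [-0.0007 -0.3165  0.9486 -0.1429]
 [ 0.      0.      0.      1.    ]] 287.0117573580276 255.87194903433644 190.62915135205915
```

View pics/w1.png

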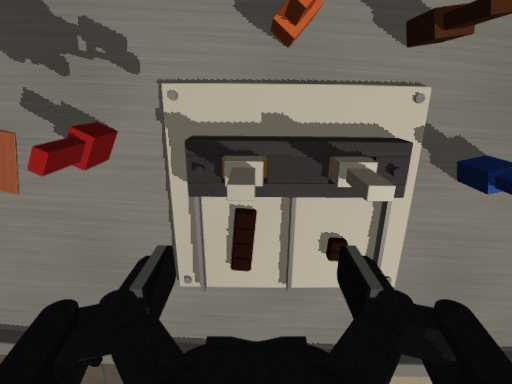

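Run:
```python
from h import *
im=load('w1')['pixels'][75:300,150:440]; cv2.imwrite('pics/w1c.png',cv2.resize(im[50:140],None,fx=2.7,fy=2.7,interpolation=cv2.INTER_CUBIC)); cv2.imwrite('pics/w1t.png',cv2.resize(load('w1')['pixels'][140:215,170:290],None,fx=6,fy=6,interpolation=cv2.INTER_CUBIC))
```

```text
(no output)
```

View pics/w1t.png

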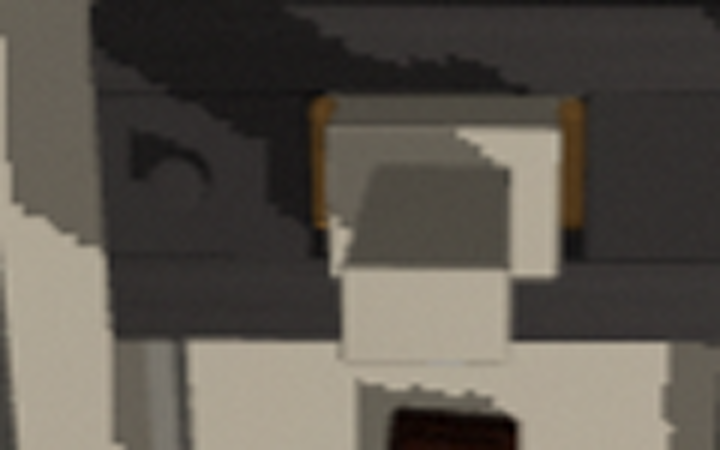

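```bash
cat >> h.py <<'E'
def wonz(c,uv,z):
    k,d=K(c); p=cv2.undistortPoints(np.array([[uv]],float),k,d)[0,0]
    H=np.array(c['hand_eye']); R=np.array(c['R']); 
    e=R@(H[:3,:3]@[p[0],p[1],1]); o=np.array(c['eef'])+R@H[:3,3]
    return o+e*(z-o[2])/e[2]
E
python3 - <<'E'
from h import *
np.set_printoptions(precision=4,suppress=True)
c=load('w1'); f=lambda p:(p[0]/6+170-.4,p[1]/6+140-.4)
T=np.array([wonz(c,f(p),.138) for p in((343,267),(510,267),(507,361),(341,361))]); print(T,T.mean(0))
B=np.array([wonz(c,f(p),.072) for p in((327,126),(560,128),(558,276),(330,276))]); print(B,B.mean(0))
for p in((162,84),(430,86)): print(wonz(c,p,.012))
a,b=wonz(c,(162,84),.012),wonz(c,(430,86),.012); print('yaw',np.arctan2(-(b-a)[0],(b-a)[1]),np.linalg.norm(b-a))
print('braz noses',wonz(c,f((322,160)),.052),wonz(c,f((572,160)),.052))
E
```

```text
[[ 0.551  -0.1242  0.138 ]
 [ 0.5495 -0.0989  0.138 ]
 [ 0.5647 -0.0985  0.138 ]
 [ 0.5662 -0.1241  0.138 ]] [ 0.5579 -0.1114  0.138 ]
[[ 0.5444 -0.1336  0.072 ]
 [ 0.5422 -0.0902  0.072 ]
 [ 0.5711 -0.0886  0.072 ]
 [ 0.5737 -0.1324  0.072 ]] [ 0.5578 -0.1112  0.072 ]
[ 0.4655 -0.2191  0.012 ]
[0.4465 0.1155 0.012 ]
yaw 0.05655084933327837 0.3350480664681695
braz noses [ 0.5559 -0.1364  0.052 ] [ 0.553  -0.0866  0.052 ]
```

>>> apply_moves(
  rows=[
    [0,0,0,-0.002,-0.012,0.03,1],
    [0,0,0,-0.002,-0.012,0.06,1],
    [0,0,0,-0.002,-0.012,0.085,1],
    [0,0,0,-0.002,-0.012,0.085,1],
    [0,0,0,-0.002,-0.012,0.085,1],
    [0,0,0,-0.002,-0.012,0.085,1],
  ],
)

```text
time_s: 2.53
eef_pos: [0.5584, -0.1108, 0.1611]
orientation: [[-0.998, -0.058, 0.002], [-0.058, 0.998, -0.0], [-0.002, -0.0, -1.0]]
ft_force: [0.2, 0.3, 0.5]
width: 0.0852
```

>>> apply_moves(
  rows=[
    [0,0,0,0,-0.0005,0.02,1],
    [0,0,0,0,-0.0005,0.04,1],
    [0,0,0,0,-0.0005,0.055,1],
    [0,0,0,0,-0.0005,0.067,1],
    [0,0,0,0,-0.0005,0.067,1],
    [0,0,0,0,-0.0005,0.067,1],
    [0,0,0,0,-0.0005,0.067,1],
  ],
)

```text
time_s: 3.12
eef_pos: [0.5584, -0.1118, 0.0939]
orientation: [[-0.998, -0.057, 0.002], [-0.057, 0.998, -0.0], [-0.002, -0.0, -1.0]]
ft_force: [0.7, 0.8, -0.8]
width: 0.0856
```

Run:
```python
from h import *
c=snap('side','s2'); im=c['pixels'][150:290,170:340]; cv2.imwrite('pics/s2c.png',cv2.resize(im,None,fx=4,fy=4,interpolation=cv2.INTER_CUBIC))
print(get_obs()['ft_force'],get_obs()['eef_pos'])
```

```text
[ 0.41038611  0.70471133 -0.5001081 ] [ 0.55843865 -0.11181192  0.09388432]
```

View pics/s2c.png

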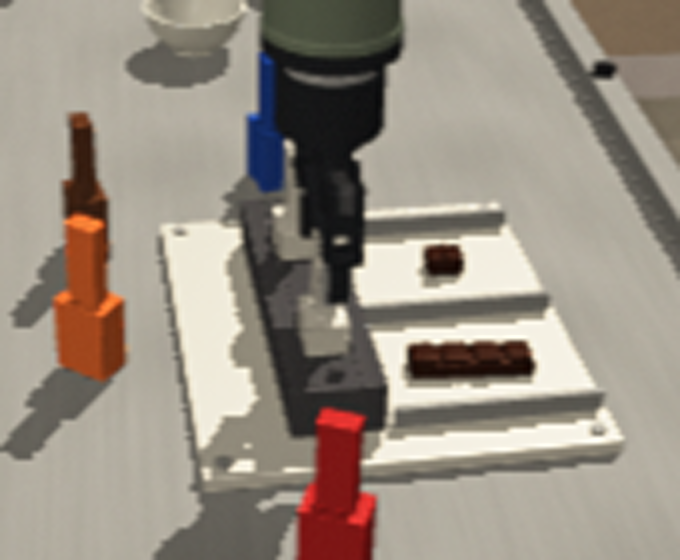

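>>> apply_moves(
  rows=[
    [0,0,0,0,0,0,-0.2],
    [0,0,0,0,0,0,-0.6],
    [0,0,0,0,0,0,-1],
    [0,0,0,0,0,0,-1],
    [0,0,0,0,0,0,-1],
    [0,0,0,0,0,0,-1],
    [0,0,0,0,0,0,-1],
    [0,0,0,0,0,0,-1],
  ],
  newtons=80,
)

```text
time_s: 3.83
eef_pos: [0.5578, -0.1121, 0.0928]
orientation: [[-0.998, -0.057, 0.0], [-0.057, 0.998, -0.0], [-0.0, -0.0, -1.0]]
ft_force: [-1.0, -2.0, 5.3]
width: 0.0251
```

The grip is on (width 25 mm). I'll rock in half-swings about the nose height, with about 4 mm rise per 0.28 rad swept, so that the two noses slip in opposite directions and the net pull stays small.

>>> apply_moves(
  rows=[
    [0.035,0,0,0,0.0019,-0.0005,-1],
    [0.07,0,0,0,0.0038,-0.0009,-1],
    [0.105,0,0,0,0.0057,-0.0012,-1],
    [0.14,0,0,0,0.0077,-0.0015,-1],
    [0.14,0,0,0,0.0077,-0.0015,-1],
    [0.14,0,0,0,0.0077,-0.0015,-1],
  ],
)

```text
time_s: 4.33
eef_pos: [0.5576, -0.104, 0.095]
orientation: [[-0.998, -0.057, 0.009], [-0.058, 0.988, -0.141], [-0.001, -0.141, -0.99]]
ft_force: [-4.3, -0.3, 19.7]
width: 0.0253
```

Run:
```python
from h import *
c=snap('side','s3'); im=c['pixels'][150:290,170:340]; cv2.imwrite('pics/s3c.png',cv2.resize(im,None,fx=4,fy=4,interpolation=cv2.INTER_CUBIC))
o=get_obs();print(o['ft_force'],o['moment'],o['eef_pos'],o['orientation'],o['width'])
```

```text
[-3.41883813 -0.50230418 19.81669546] [-0.6115444   1.12617009 -0.27076637] [ 0.5576173  -0.10419098  0.09499635] [[-9.98346513e-01 -5.67886702e-02  8.90430497e-03]
 [-5.74763246e-02  9.88463270e-01 -1.40131499e-01]
 [-8.43696945e-04 -1.40411580e-01 -9.90092863e-01]] 0.025108101316058336
```

View pics/s3c.png

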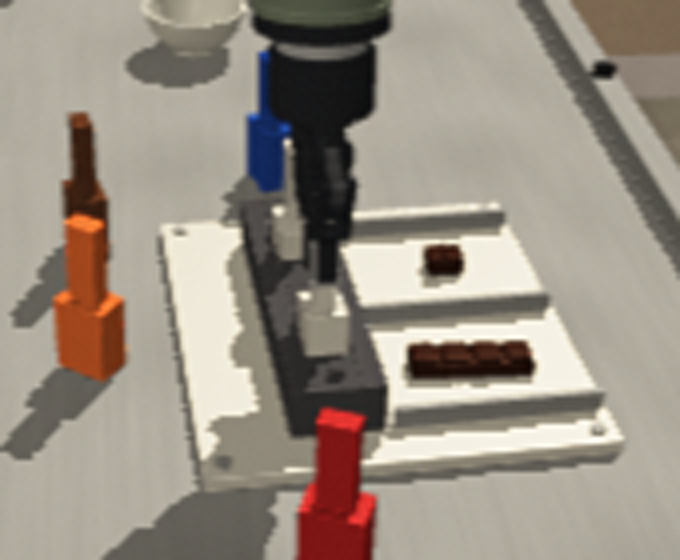

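Fz = +20 N means I am pressing down: the low corner of the underside bottoms on the plate during the first lean. The other noses and the head look unchanged. From here I need slightly more rise, so I'll work out the next swing.

```bash
cat > rk.py <<'E'
import numpy as np,sys
# L0 + s ; from (a0,s0) to (a1,s1) in n rows, shifts in tool axes at a0
def rk(a0,s0,a1,s1,n,L0=.0528):
    P=lambda a,s:np.array([(L0+s)*np.sin(a),(L0+s)*np.cos(a)])
    p0=P(a0,s0)
    for i in range(1,n+1):
        a=a0+(a1-a0)*i/n; s=s0+(s1-s0)*i/n; d=P(a,s)-p0
        print(round(a-a0,3),round(d[0]*np.cos(a0)-d[1]*np.sin(a0),4),round(-d[0]*np.sin(a0)-d[1]*np.cos(a0),4))
rk(*[float(x) for x in sys.argv[1:5]],int(sys.argv[5]))
E
python3 rk.py .14 .002 -.14 .0068 8; echo; python3 rk.py -.14 .0068 .14 .0113 8
```

```text
-0.035 -0.0019 -0.0006
-0.07 -0.0039 -0.0011
-0.105 -0.0059 -0.0015
-0.14 -0.008 -0.0018
-0.175 -0.0101 -0.0021
-0.21 -0.0122 -0.0023
-0.245 -0.0143 -0.0024
-0.28 -0.0165 -0.0025

0.035 0.0021 -0.0005
0.07 0.0042 -0.001
0.105 0.0064 -0.0013
0.14 0.0086 -0.0016
0.175 0.0109 -0.0019
0.21 0.0131 -0.002
0.245 0.0154 -0.002
0.28 0.0177 -0.002
```

>>> apply_moves(
  rows=[
    [-0.035,0,0,0,-0.0019,-0.0006,-1],
    [-0.07,0,0,0,-0.0039,-0.0011,-1],
    [-0.105,0,0,0,-0.0059,-0.0015,-1],
    [-0.14,0,0,0,-0.008,-0.0018,-1],
    [-0.175,0,0,0,-0.0101,-0.0021,-1],
    [-0.21,0,0,0,-0.0122,-0.0023,-1],
    [-0.245,0,0,0,-0.0143,-0.0024,-1],
    [-0.28,0,0,0,-0.0165,-0.0025,-1],
    [-0.28,0,0,0,-0.0165,-0.0025,-1],
    [-0.28,0,0,0,-0.0165,-0.0025,-1],
  ],
)

```text
time_s: 5.22
eef_pos: [0.5582, -0.1203, 0.0987]
orientation: [[-0.998, -0.055, -0.008], [-0.056, 0.989, 0.139], [-0.0, 0.139, -0.99]]
ft_force: [0.9, -2.3, -2.1]
width: 0.025
```

Run:
```python
from h import *
c=snap('side','s4'); im=c['pixels'][150:290,170:340]; cv2.imwrite('pics/s4c.png',cv2.resize(im,None,fx=4,fy=4,interpolation=cv2.INTER_CUBIC))
o=get_obs();print(o['ft_force'],o['moment'],o['eef_pos'],o['orientation'],o['width'])
```

```text
[ 2.38986761 -2.74680316 -3.75655896] [-0.42105495 -0.4313004  -0.00871933] [ 0.55816378 -0.12020588  0.09872625] [[-9.98394597e-01 -5.60939651e-02 -7.85463021e-03]
 [-5.66412227e-02  9.88761042e-01  1.38359580e-01]
 [ 5.21490232e-06  1.38582353e-01 -9.90350913e-01]] 0.02480578188284061
```

View pics/s4c.png

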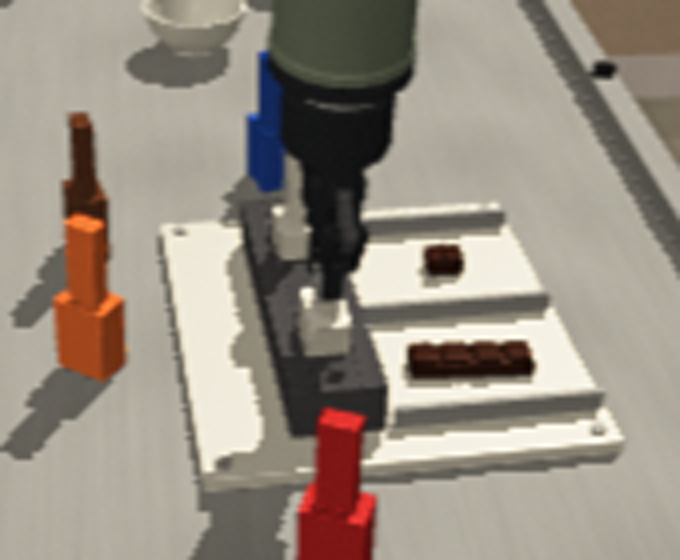

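The block leans to -y, the head is home and the force is about 3 N.

>>> apply_moves(
  rows=[
    [0.035,0,0,0,0.0021,-0.0005,-1],
    [0.07,0,0,0,0.0042,-0.001,-1],
    [0.105,0,0,0,0.0064,-0.0013,-1],
    [0.14,0,0,0,0.0086,-0.0016,-1],
    [0.175,0,0,0,0.0109,-0.0019,-1],
    [0.21,0,0,0,0.0131,-0.002,-1],
    [0.245,0,0,0,0.0154,-0.002,-1],
    [0.28,0,0,0,0.0177,-0.002,-1],
    [0.28,0,0,0,0.0177,-0.002,-1],
    [0.28,0,0,0,0.0177,-0.002,-1],
  ],
)

```text
time_s: 6.1
eef_pos: [0.5574, -0.1025, 0.1041]
orientation: [[-0.998, -0.058, 0.009], [-0.059, 0.988, -0.142], [-0.001, -0.142, -0.99]]
ft_force: [-2.6, -1.0, 11.5]
width: 0.025
```

```bash
python3 rk.py .14 .0113 -.14 .0155 8; echo; python3 rk.py -.14 .0155 .14 .0197 8; echo;  python3 rk.py .14 .0197 -.14 .0239 8; echo;  python3 rk.py -.14 .0239 .14 .0281 8;echo;  python3 rk.py .14 .0281 -.14 .0323 8
```

```text
-0.035 -0.0023 -0.0005
-0.07 -0.0046 -0.0009
-0.105 -0.0069 -0.0012
-0.14 -0.0092 -0.0015
-0.175 -0.0116 -0.0016
-0.21 -0.014 -0.0017
-0.245 -0.0164 -0.0017
-0.28 -0.0189 -0.0015

0.035 0.0024 -0.0005
0.07 0.0049 -0.0009
0.105 0.0073 -0.0012
0.14 0.0098 -0.0014
0.175 0.0123 -0.0015
0.21 0.0149 -0.0016
0.245 0.0175 -0.0015
0.28 0.02 -0.0014

-0.035 -0.0026 -0.0005
-0.07 -0.0051 -0.0009
-0.105 -0.0078 -0.0012
-0.14 -0.0104 -0.0014
-0.175 -0.0131 -0.0015
-0.21 -0.0158 -0.0015
-0.245 -0.0185 -0.0014
-0.28 -0.0212 -0.0012

0.035 0.0027 -0.0005
0.07 0.0054 -0.0009
0.105 0.0082 -0.0011
0.14 0.011 -0.0013
0.175 0.0138 -0.0014
0.21 0.0166 -0.0014
0.245 0.0195 -0.0013
0.28 0.0224 -0.001

-0.035 -0.0028 -0.0005
-0.07 -0.0057 -0.0008
-0.105 -0.0086 -0.0011
-0.14 -0.0116 -0.0013
-0.175 -0.0145 -0.0013
-0.21 -0.0175 -0.0013
-0.245 -0.0205 -0.0011
-0.28 -0.0235 -0.0009
```

>>> apply_moves(
  rows=[
    [-0.035,0,0,0,-0.0023,-0.0005,-1],
    [-0.07,0,0,0,-0.0046,-0.0009,-1],
    [-0.105,0,0,0,-0.0069,-0.0012,-1],
    [-0.14,0,0,0,-0.0092,-0.0015,-1],
    [-0.175,0,0,0,-0.0116,-0.0016,-1],
    [-0.21,0,0,0,-0.014,-0.0017,-1],
    [-0.245,0,0,0,-0.0164,-0.0017,-1],
    [-0.28,0,0,0,-0.0189,-0.0015,-1],
    [-0.28,0,0,0,-0.0189,-0.0015,-1],
    [-0.28,0,0,0,-0.0189,-0.0015,-1],
  ],
)

```text
time_s: 6.93
eef_pos: [0.5584, -0.1214, 0.1078]
orientation: [[-0.998, -0.056, -0.007], [-0.056, 0.989, 0.138], [-0.001, 0.139, -0.99]]
ft_force: [-1.0, -3.0, 5.4]
width: 0.0249
```

Run:
```python
from h import *
c=snap('side','s5'); im=c['pixels'][150:290,170:340]; cv2.imwrite('pics/s5c.png',cv2.resize(im,None,fx=4,fy=4,interpolation=cv2.INTER_CUBIC))
o=get_obs();print(o['ft_force'],o['moment'],o['eef_pos'],o['width'])
```

```text
[-1.08269989 -3.4032655   5.05350569] [-0.33130674  0.21783135  0.05444589] [ 0.55845739 -0.12138936  0.10788695] 0.025278130426298753
```

View pics/s5c.png

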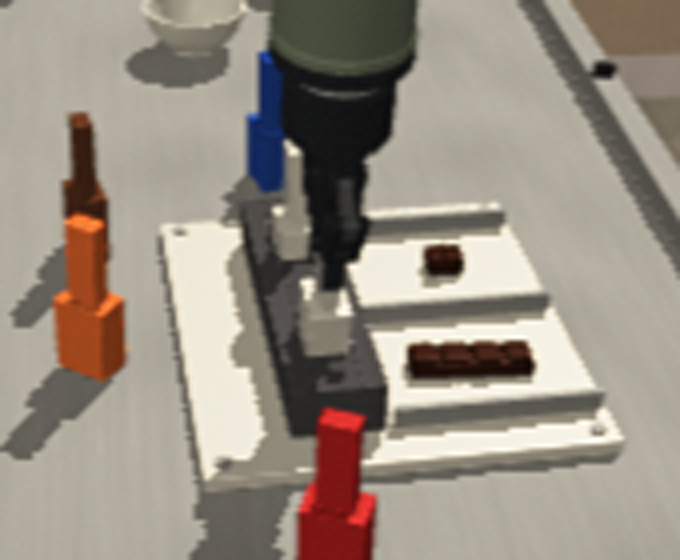

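The block is clearly higher, with the head and the other block unchanged. Continuing.

>>> apply_moves(
  rows=[
    [0.035,0,0,0,0.0024,-0.0005,-1],
    [0.07,0,0,0,0.0049,-0.0009,-1],
    [0.105,0,0,0,0.0073,-0.0012,-1],
    [0.14,0,0,0,0.0098,-0.0014,-1],
    [0.175,0,0,0,0.0123,-0.0015,-1],
    [0.21,0,0,0,0.0149,-0.0016,-1],
    [0.245,0,0,0,0.0175,-0.0015,-1],
    [0.28,0,0,0,0.02,-0.0014,-1],
    [0.28,0,0,0,0.02,-0.0014,-1],
    [0.28,0,0,0,0.02,-0.0014,-1],
  ],
)

```text
time_s: 7.82
eef_pos: [0.5573, -0.1012, 0.1122]
orientation: [[-0.998, -0.058, 0.009], [-0.059, 0.988, -0.142], [-0.001, -0.142, -0.99]]
ft_force: [-0.7, -0.8, 5.4]
width: 0.0252
```

>>> apply_moves(
  rows=[
    [-0.035,0,0,0,-0.0026,-0.0005,-1],
    [-0.07,0,0,0,-0.0051,-0.0009,-1],
    [-0.105,0,0,0,-0.0078,-0.0012,-1],
    [-0.14,0,0,0,-0.0104,-0.0014,-1],
    [-0.175,0,0,0,-0.0131,-0.0015,-1],
    [-0.21,0,0,0,-0.0158,-0.0015,-1],
    [-0.245,0,0,0,-0.0185,-0.0014,-1],
    [-0.28,0,0,0,-0.0212,-0.0012,-1],
    [-0.28,0,0,0,-0.0212,-0.0012,-1],
    [-0.28,0,0,0,-0.0212,-0.0012,-1],
  ],
)

```text
time_s: 8.65
eef_pos: [0.5585, -0.1224, 0.1158]
orientation: [[-0.998, -0.056, -0.007], [-0.057, 0.989, 0.138], [-0.0, 0.138, -0.99]]
ft_force: [0.5, -2.3, 1.3]
width: 0.0249
```

Run:
```python
from h import *
c=snap('side','s6'); im=c['pixels'][150:290,170:340]; cv2.imwrite('pics/s6c.png',cv2.resize(im,None,fx=4,fy=4,interpolation=cv2.INTER_CUBIC))
o=get_obs();print(o['ft_force'],o['moment'],o['eef_pos'],o['width'])
```

```text
[ 1.11692099 -3.57811805 -0.29100457] [-0.72994022 -0.24426995 -0.0079763 ] [ 0.55844342 -0.12226516  0.11583395] 0.02506350088463417
```

View pics/s6c.png

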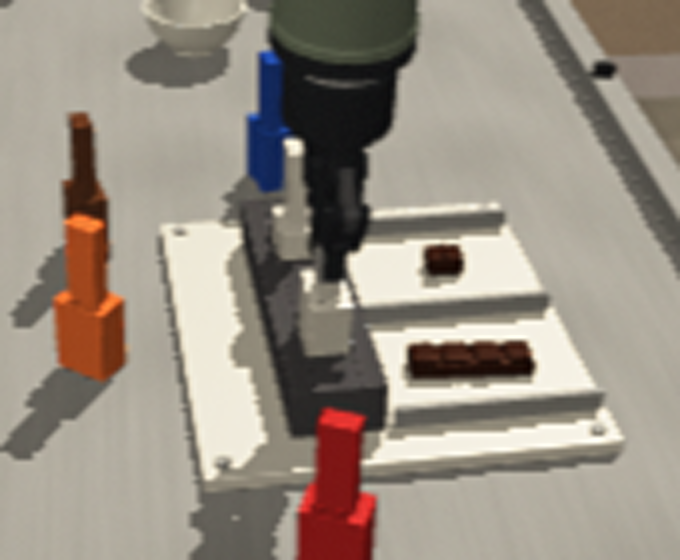

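>>> apply_moves(
  rows=[
    [0.035,0,0,0,0.0027,-0.0005,-1],
    [0.07,0,0,0,0.0054,-0.0009,-1],
    [0.105,0,0,0,0.0082,-0.0011,-1],
    [0.14,0,0,0,0.011,-0.0013,-1],
    [0.175,0,0,0,0.0138,-0.0014,-1],
    [0.21,0,0,0,0.0166,-0.0014,-1],
    [0.245,0,0,0,0.0195,-0.0013,-1],
    [0.28,0,0,0,0.0224,-0.001,-1],
    [0.28,0,0,0,0.0224,-0.001,-1],
    [0.28,0,0,0,0.0224,-0.001,-1],
  ],
)

```text
time_s: 9.53
eef_pos: [0.5573, -0.1016, 0.1207]
orientation: [[-0.998, -0.058, 0.009], [-0.058, 0.988, -0.144], [-0.001, -0.144, -0.99]]
ft_force: [1.2, -12.5, 6.5]
width: 0.025
```

>>> apply_moves(
  rows=[
    [-0.035,0,0,0,-0.0028,-0.0005,-1],
    [-0.07,0,0,0,-0.0057,-0.0008,-1],
    [-0.105,0,0,0,-0.0086,-0.0011,-1],
    [-0.14,0,0,0,-0.0116,-0.0013,-1],
    [-0.175,0,0,0,-0.0145,-0.0013,-1],
    [-0.21,0,0,0,-0.0175,-0.0013,-1],
    [-0.245,0,0,0,-0.0205,-0.0011,-1],
    [-0.28,0,0,0,-0.0235,-0.0009,-1],
    [-0.28,0,0,0,-0.0235,-0.0009,-1],
    [-0.28,0,0,0,-0.0235,-0.0009,-1],
  ],
)

```text
time_s: 10.37
eef_pos: [0.5586, -0.1223, 0.1243]
orientation: [[-0.998, -0.057, -0.008], [-0.058, 0.989, 0.139], [-0.0, 0.14, -0.99]]
ft_force: [0.4, 4.0, 4.1]
width: 0.025
```

```bash
python3 rk.py -.14 .0323 .0 .0363 6
python3 - <<'E'
from h import *
c=snap('side','s7'); im=c['pixels'][150:290,170:340]; cv2.imwrite('pics/s7c.png',cv2.resize(im,None,fx=4,fy=4,interpolation=cv2.INTER_CUBIC))
o=get_obs();print(o['ft_force'],o['moment'],o['eef_pos'],o['width'])
E
```

```text
0.023 0.002 -0.0006
0.047 0.004 -0.0012
0.07 0.0061 -0.0018
0.093 0.0082 -0.0023
0.117 0.0103 -0.0027
0.14 0.0124 -0.0031
[0.19782015 4.53571106 4.58668987] [ 1.04810862 -0.16497175 -0.04136223] [ 0.55854103 -0.12220124  0.12425932] 0.025135961834767306
```

View pics/s7c.png

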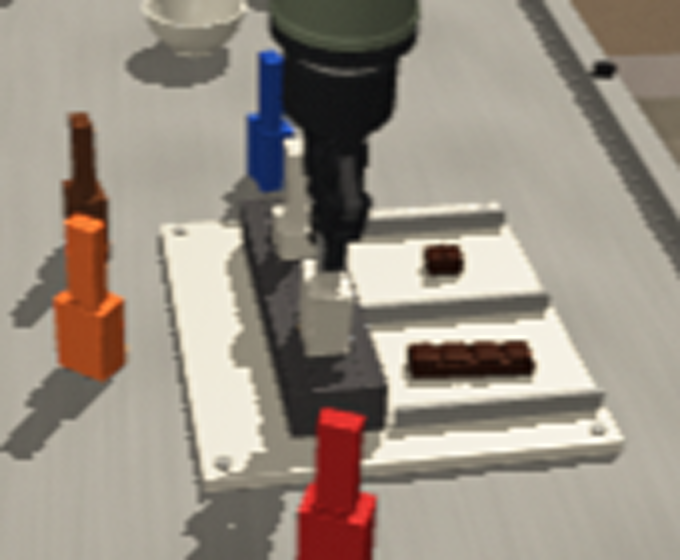

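Rise is now about 32 mm, more than the 28 mm that frees the block. I'll bring it upright and ease it up.

>>> apply_moves(
  rows=[
    [0.023,0,0,0,0.002,-0.0006,-1],
    [0.047,0,0,0,0.004,-0.0012,-1],
    [0.07,0,0,0,0.0061,-0.0018,-1],
    [0.093,0,0,0,0.0082,-0.0023,-1],
    [0.117,0,0,0,0.0103,-0.0027,-1],
    [0.14,0,0,0,0.0124,-0.0031,-1],
    [0.14,0,0,0,0.0124,-0.0031,-1],
    [0.14,0,0,0,0.0124,-0.0031,-1],
  ],
)

```text
time_s: 11.08
eef_pos: [0.5577, -0.1107, 0.1288]
orientation: [[-0.998, -0.059, -0.0], [-0.059, 0.998, -0.0], [0.0, -0.0, -1.0]]
ft_force: [0.4, -0.1, -0.6]
width: 0.0253
```

>>> apply_moves(
  rows=[
    [0,0,0,0,-0.0006,-0.003,-1],
    [0,0,0,0,-0.0006,-0.006,-1],
    [0,0,0,0,-0.0006,-0.009,-1],
    [0,0,0,0,-0.0006,-0.012,-1],
    [0,0,0,0,-0.0006,-0.016,-1],
    [0,0,0,0,-0.0006,-0.02,-1],
    [0,0,0,0,-0.0006,-0.024,-1],
    [0,0,0,0,-0.0006,-0.024,-1],
    [0,0,0,0,-0.0006,-0.024,-1],
    [0,0,0,0,-0.0006,-0.024,-1],
  ],
)

```text
time_s: 11.92
eef_pos: [0.5576, -0.1123, 0.1527]
orientation: [[-0.998, -0.057, -0.0], [-0.057, 0.998, 0.0], [0.0, 0.0, -1.0]]
ft_force: [-0.4, 0.1, -2.0]
width: 0.0248
```

Run:
```python
from h import *
o=get_obs()
c=snap('side','s8'); im=c['pixels'][130:270,170:340]; a=cv2.resize(im,None,fx=4,fy=4,interpolation=cv2.INTER_CUBIC)
cv2.imwrite('pics/s8c.png',a)
c=snap('scene','c8'); im=c['pixels'][130:280,140:310]; cv2.imwrite('pics/c8c.png',cv2.resize(im,None,fx=4,fy=4,interpolation=cv2.INTER_CUBIC))
c=camera('wrist'); cv2.imwrite('pics/w8.png',c['pixels']); c['eef']=o['eef_pos'];c['R']=o['orientation']; np.save('pics/w8.npy',c,allow_pickle=True)
o=get_obs();print(o['ft_force'],o['moment'],o['eef_pos'],o['width'],o['time_s'])
```

```text
[ 0.31427823 -0.77209822 -0.9297843 ] [-0.00782976  0.02762434 -0.05621871] [ 0.55760059 -0.11233312  0.15261245] 0.02474483059538907 12.0667
```

View pics/s8c.png

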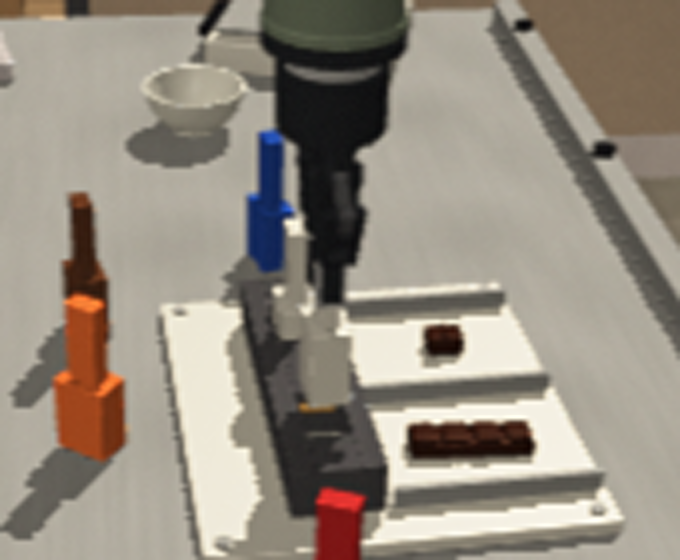

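View pics/c8c.png

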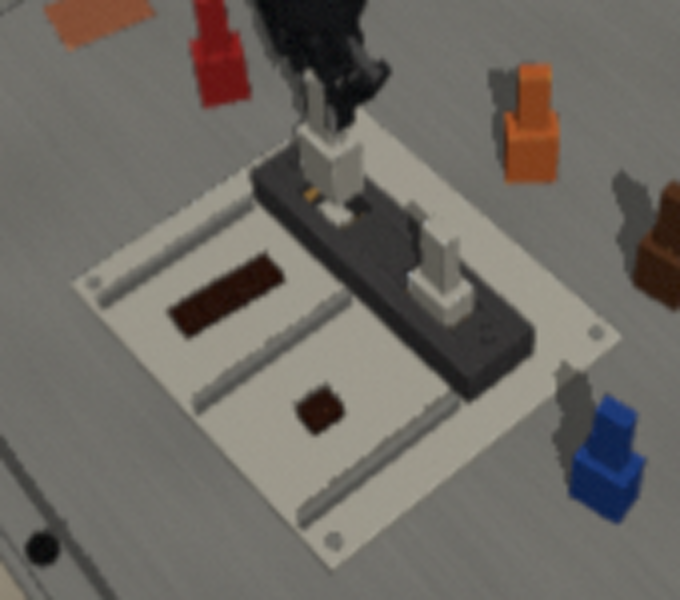

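View pics/w8.png

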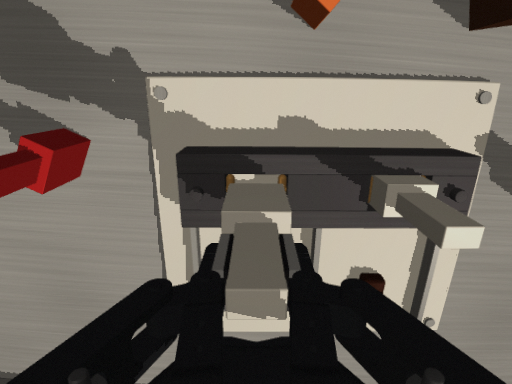

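Run:
```python
from h import *
np.set_printoptions(precision=1,suppress=True)
c=load('c8'); s=load('s8'); th=.057; x=np.array([np.cos(th),np.sin(th)]); y=np.array([-x[1],x[0]])
for b in(.062,.072,.082):
  for z in(b,b+.06):
    P=[[*(np.array([.5578,-.1113])+i*.015*x+j*.022*y),z] for i,j in((1,-1),(1,1),(-1,1),(-1,-1))]
    print(b,z,'scene',((proj(c,P)-[140,130])*4).tolist().__repr__()[:160],'side',((proj(s,P)-[170,130])*4).round().tolist())
a=load('c8')['pixels'][130+28:130+60,140+35:140+100];cv2.imwrite('pics/c8z.png',cv2.resize(a,None,fx=10,fy=10,interpolation=cv2.INTER_CUBIC))
d=np.abs(load('c8')['pixels'].astype(int)-load('scene0')['pixels']).max(2)>40
ys,xs=np.nonzero(d[175:280,150:310]);print('changed px on head/lanes',len(xs), xs.min()+150 if len(xs) else 0,xs.max()+150 if len(xs) else 0,ys.min()+175,ys.max()+175)
```

```text
0.062 0.062 scene [[303.28788632608007, 183.55888591726148], [337.86993389792724, 215.31276377027098], [366.42710960346244, 195.3929836292515], [331.7025635421801, 164.2274261273 side [[344.0, 416.0], [333.0, 382.0], [293.0, 385.0], [304.0, 420.0]]
0.062 0.122 scene [[297.27456282307196, 135.82454672834365], [333.0802475547066, 168.00608819822298], [362.7833583137191, 147.7661583476514], [326.8204590281854, 116.206919250144 side [[347.0, 346.0], [336.0, 314.0], [295.0, 317.0], [305.0, 349.0]]
0.072 0.072 scene [[302.3149259831416, 175.84680010158775], [337.09555651372455, 207.6748498750503], [365.83785519155504, 187.700519449931], [330.91241172504465, 156.466336847334 side [[345.0, 405.0], [334.0, 371.0], [294.0, 374.0], [304.0, 408.0]]
0.072 0.132 scene [[296.2300025101341, 127.51555635033276], [332.2473395541829, 159.76385119463794], [362.1499461467255, 139.4724701433081], [325.9727366868759, 107.8522992138786 side [[348.0, 334.0], [336.0, 302.0], [295.0, 305.0], [306.0, 337.0]]
0.082 0.082 scene [[301.33051713192526, 168.0395164340057], [336.3118332954157, 199.940665499622], [365.24154691653405, 179.9122185710628], [330.11305020433053, 148.6105311705773 side [[345.0, 393.0], [334.0, 360.0], [294.0, 363.0], [304.0, 397.0]]
0.082 0.14200000000000002 scene [[295.1728028514292, 119.1008160690211], [331.4040792853773, 151.41437875589895], [361.5087284470412, 131.07218913685358], [325.1148583894641, 99.39261436569461 side [[348.0, 322.0], [337.0, 290.0], [296.0, 293.0], [306.0, 325.0]]
changed px on head/lanes 63 216 231 175 184
```

View pics/c8z.png

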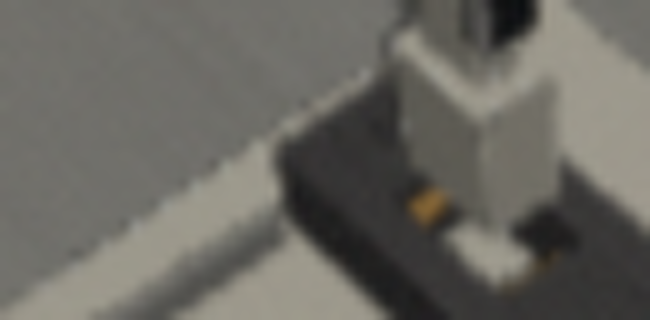

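The side view puts the underside at about 0.072, which is 20 mm above the head, upright and centred. The only changed pixels on the head and lanes are at the lifted block. Handing in.

```bash
python3 -c "
from h import *
print(hand_in()); o=get_obs(); print(o['eef_pos'],o['width'],o['time_s'])"
```

```text
the job is handed in; nothing more can be done
None
the job is handed in; nothing more can be done
```

I worked the bar's lane block (block_right) out of its socket and handed the job in at about 12.1 s. The gripper still holds it upright over the socket, about 20 mm clear of the stop head.

- **Method:** I gripped the tab across its y faces at 80 N and used one starting lean plus seven side-to-side swings of ±0.14 rad, rising about 4–5 mm each. The block came free at about 32–36 mm of rise. I then brought it upright and lifted it to 60 mm.
- **Forces:** The largest upward pull I read was about 4 N, against the roughly 30 N that lifts the head. Forces were read only at the ends of moves, so brief peaks in between were not seen. On the first lean the block's lower edge touched the plate and I pressed down with about 20 N; I corrected this on the next swing.
- **Last checks:**
  - The tool was vertical, and within about 1 mm of the socket centre I measured.
  - The final force was about the block's own weight.
  - The head, the other block and the chocolates showed no change from the first picture. The bowl looked unmoved in the side view; I did not check the spatula separately at the end.
- **Disagreement:** The side view puts the underside 20 mm above the head. The scene view reads about 3–10 mm higher, but that camera showed a similar offset at the start. The highest of those readings, uncorrected, would be right at the 3 cm limit.

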